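Preload the spindle with its stop collar

TASK

The stop collar on the spindle fixture has to preload the bearing spring: loosen its knurled set screw (anticlockwise from above, about a sixth of a turn) without shifting the collar, slide the collar along the shaft against the brass spring-backed ring until it presses on the ring with about 10 N, and with that push kept on, tighten the set screw fully again so that the collar stays clamped there, then let go. Never press the ring with more than 20 N, and leave the flux bottle, the black relay and the black screwdriver where they are.

Things in the scene. Friction and masses are not known exactly. Their poses are not given: they have to be found in the camera images.
- fixture: spindle fixture screwed to the worktop: aluminium base 74 x 220 x 10 mm, a grey end support (62 mm high) at one end and a blue bearing block (66 mm high) at the other; a 14 mm steel shaft runs between them 45 mm above the worktop. Origin: centre of the base's underside; z up; y runs along the shaft towards the blue bearing block. It does not move.
- collar: dark steel stop collar, 40 mm diameter, 22 mm long along the shaft, keyed to the shaft: it slides along the fixture's y axis but does not turn. Origin: its centre, on the shaft axis. Its face towards the bearing block is 11 mm further along +y. The set screw stands upright on top of it. Unscrewed it slides with about 1 N of friction; clamped it holds about 20 N, so do not drag it.
- thrust_ring: brass ring, 36 mm diameter, 8 mm thick, round the shaft in front of the blue block, on a stiff short spring (4 mm of travel to the stop, about 8 N per mm, so the push must be felt: measured positions are not exact enough). Origin: on the shaft axis in its face towards the collar; y as the fixture's. The collar touches it when the collar's origin is 11 mm short of this origin.
- set_screw (a joint): turn of the set screw, rad: 0 fully tight (a stop; it starts at 0 to 0.05), grows as it is turned anticlockwise seen from above; it begins to let go at once and the collar is quite free beyond 0.65; end of thread at 1.6. It turns stiffly (0.1 to 0.2 N m), hardly rises, and stays where it is left. As it bites and is let go the clamped collar gives back 1 to 3 N of its push on the ring.
- knob_grip (a point): centre of the set screw's black knurled round knob with a white mark, 30 mm diameter, 18 mm high, upright axis, 93 mm above the worktop; under it a 14 mm long stem of 8 mm diameter down to the collar's boss. It moves with the collar. To be gripped across its diameter from above.
- flux_bottle: small white bottle with blue cap and needle, 34 mm diameter, 108 mm high, standing loose on the worktop; origin at the centre of its underside. Bystander.
- relay_1: black relay, 35 x 28 x 22 mm, loose on the worktop; origin at the centre of its underside. Bystander.
- driver_black: thin screwdriver with black handle, 150 mm long, 12 mm thick, lying loose on the worktop; origin at its middle. Bystander.

How it is judged:
By the outcome, as a careful person would: the job done as asked, in the order asked, and still so for the second after the job is handed in, with the robot touching nothing.
It also fails if it takes over 54 s, if anything falls off the work surface, if the arm or the gripper's body presses on something with over 40 N, if the wrist force passes 120 N, or if a joint passes its speed limit or range.

ROBOT

A 6-joint arm with a two-finger parallel gripper is mounted at the origin on a cart in front of the work surface, level with it; the furniture and walls round the work are solid. World frame = base frame: x ahead of the robot, y to its left, z up, the work surface at z = 0. Lengths are in m, angles in rad, forces in N, time in s.
With the tool pointing down it reaches from about 0.375 to 0.9 m from the base axis. Payload 3.1 kg.
Tool frame: the origin (TCP) lies midway between the tips of the shut fingers; the grasp point (between the pads) lies 19 mm behind it (manip.hold_point_z is the distance from the TCP to the grasp point, in m); x points along the fingers, y is the direction in which the jaws open and shut, and the axes are right-handed (so a half turn about x gives the same grasp; the last joint's range is limited). The gripper opens to 85 mm and grips with 20 to 120 N. Pads are 22 mm wide; open, the fingers measure 114 mm over their backs; the gripper's body (76 mm by 85 mm) begins 54 mm behind the grasp point. The pads swing forward as they close: fully open they stand 13 mm farther back than shut.
Start: joints at [1.093, 0.527, 1.433, -0, 1.181, -0.178], TCP at [0.185, 0.597, 0.231] pointing down, gripper open.
Joint ranges: [-3.08, 3.08], [-0.75, 2.2], [0.22, 2.44], [-1.43, 4.57], [0, 2.65], [-2.85, 2.85]. Speed limits (rad/s): [2.79, 2.79, 3.14, 3.14, 3.14, 3.14].

INTERFACE

Orientations are given as a unit quaternion [x, y, z, w].
In Python, from station import manip, snapshot gives the robot as it stands.
- The arm moves only by the shell command python3 -m crank 'ROWS' [FORCE]. ROWS is JSON, a list of rows, each a list of 5 numbers: the finger opening in m, from 0 to 0.0854, then the shift along the tool's x, y, z in m, then the turn about the tool's x in rad. In form: [[grip, tx, ty, tz, yaw], ...]. A call has 1 to 5 rows; each row shifts and turns the commanded pose from where the row before left it, along the tool's axes as they then stand; what a row does not reach is not made up. A row lasts 1/10 s, in which the tool goes at most 50 mm and 8.59 degrees, less where a joint would pass 70% of its speed; a pose out of reach is approached as far as the arm can. A call is refused whole if a number of a shift passes 0.05 or a number of a turn 0.15, either way. A call with a gripper value outside its range is refused whole. The fingers move at their own pace and stop on an object; FORCE is the grip in N (left out, the last holds). Time passes only in rows, so rows that do not move let the fingers close. It gives the time, the measured TCP pose, the force and the opening at its end, in the units of the state.
- manip.sense(): the state, without advancing time (a new reading comes with each control period).
- snapshot(name): name is "side" or "top" or "wrist"; returns a dict with "image" (400x640x3 uint8, blue, green, red), "range_z" (400x640 float32, m along the optical axis (not along the pixel's ray), 0 where there is no reading), "vertical_fov" (degrees; the focal length in pixels is half the picture's height over the tangent of half this angle, whatever the lens; pixels are square), "cx", "cy" (the principal point, pixels), "extrinsics" (4x4, takes a point from world to camera coordinates); the wrist camera has in their place "T_tool_cam" (4x4, takes a point from camera to tool coordinates, whose origin is the TCP and whose axes are the tool frame's). Camera axes: x right, y up, looking along -z (the intrinsics and any distortion apply to the point x, -y, -z); pixel columns grow to the right and rows downward; lengths in m; the calibration is good to about 2 mm. A picture is of the moment at which its call begins: read the wrist's pose just before it.
- manip.sign_off(): hands the job in, once; it reports no verdict.
The state is a dict: "t": time; "q": joint angles; "qd": joint speeds; "tau": joint torques, N m; "tcp_pos": TCP position; "tool_rot": TCP orientation; "force": force on the tool from outside, world axes, zero at the start; "ft_torque": the same for the moment, N m; "finger_gap": opening from 0.0 (shut) to 1.0 (fully open).
Only numpy, scipy, OpenCV 4.12 (cv2) and the standard library are available. Lean on these libraries where they do the work, as an engineer would, in place of code of your own. Each camera call takes 0.05 s, during which the arm holds its last target.

## Working session

There is one attempt and no reset: what is moved stays moved. The work goes in short steps, Python scripts to look and compute and a shell command to move; the robot and the scene stay as the last step left them, time stands still between calls to the robot, and variables do not carry over. Pictures are saved under pics/ and viewed, and the job is handed in when it is done.

```bash
ls; mkdir -p pics
cat > h.py <<'E'
import numpy as np, cv2
from station import manip, snapshot
E
python3 - <<'E'
from h import *
s=manip.sense(); print(s); print(manip.hold_point_z)
for n in ("side","top","wrist"):
    d=snapshot(n); cv2.imwrite(f"pics/{n}0.png",d["image"]); np.save(f"pics/{n}0.npy",d,allow_pickle=True)
    print(n,{k:v for k,v in d.items() if k not in("image","range_z")}, (d["range_z"]>0).mean())
E
```

```text
pics
{'t': 0.0, 'q': array([ 1.09251126e+00,  5.28469335e-01,  1.43391662e+00, -1.57155188e-05,
        1.18139351e+00, -1.78505511e-01]), 'qd': array([-0.00024321, -0.00046061, -0.00069845, -0.00065669,  0.00228746,
        0.00011749]), 'tau': array([ 7.81744966e-04, -4.42345548e+01, -1.78024399e+01, -2.42863980e-04,
        8.32066726e-03, -1.82862732e-05]), 'tcp_pos': array([0.18420971, 0.5964802 , 0.23032712]), 'tool_rot': array([ 0.104856  ,  0.69942277, -0.10632299,  0.69893378]), 'force': array([ 4.65941069e-01,  2.10223978e-01, -2.21195842e-04]), 'ft_torque': array([-0.01547693, -0.00199646, -0.03535462]), 'finger_gap': 0.9991788549318553}
0.0187
side {'vertical_fov': 56.65372137975579, 'cx': 323.5820813182298, 'cy': 204.54800859833094, 'extrinsics': array([[ 0.90927296, -0.41600669, -0.01269307, -0.4464239 ],
       [ 0.22571548,  0.46726826,  0.85481747, -0.2215138 ],
       [-0.34967871, -0.78012743,  0.51877354, -0.79637009],
       [ 0.        ,  0.        ,  0.        ,  1.        ]])} 0.99596484375
top {'vertical_fov': 45.83958450841484, 'cx': 321.79203870151474, 'cy': 192.80173011044053, 'extrinsics': array([[-0.14789204, -0.98900045, -0.00245909,  0.16378411],
       [ 0.92653208, -0.13941954,  0.34942883, -0.51404851],
       [-0.34592811,  0.04939932,  0.93695968, -1.60916408],
       [ 0.        ,  0.        ,  0.        ,  1.        ]])} 0.9959609375
wrist {'vertical_fov': 71.50500641929737, 'cx': 316.19158722601617, 'cy': 196.2203970097895, 'T_tool_cam': array([[ 1.91784416e-04,  3.20092973e-01, -9.47386115e-01,
        -1.41971963e-01],
       [ 9.99999977e-01, -1.54241058e-04,  1.50321955e-04,
        -2.69819407e-04],
       [-9.80088352e-05, -9.47386122e-01, -3.20092996e-01,
        -8.22288051e-02],
       [ 0.00000000e+00,  0.00000000e+00,  0.00000000e+00,
         1.00000000e+00]])} 0.99598046875
```

View pics/side0.png

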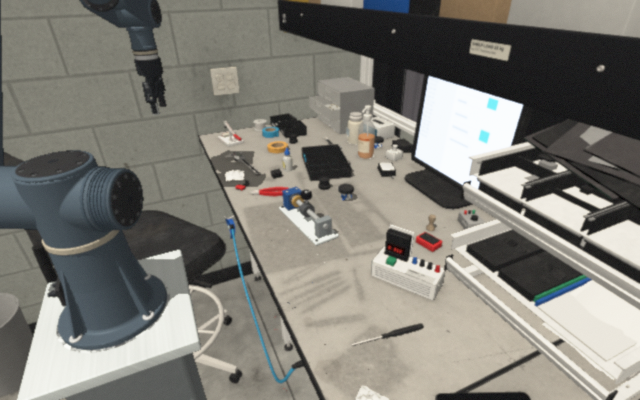

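View pics/top0.png

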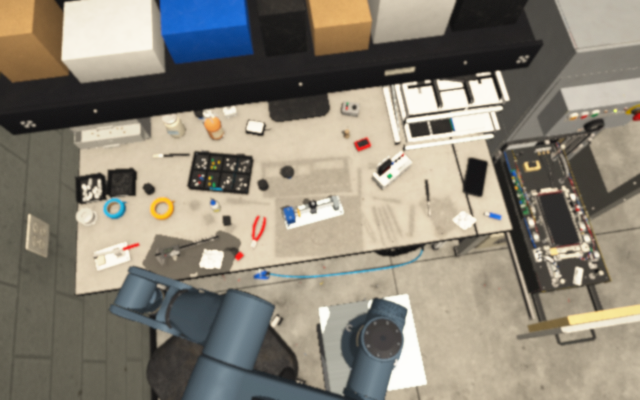

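View pics/wrist0.png

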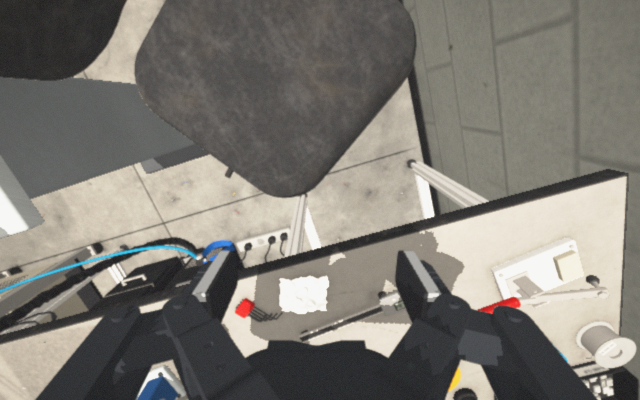

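The fixture is at about (312,212) in the top view and (308,213) in the side view, with the blue block toward world +y. I'll zoom in on both.

Run:
```python
from h import *
t=np.load("pics/top0.npy",allow_pickle=True).item(); s=np.load("pics/side0.npy",allow_pickle=True).item()
print([k for k in t])
a=cv2.resize(t["image"][185:240,270:360],None,fx=8,fy=8,interpolation=cv2.INTER_NEAREST)
b=cv2.resize(s["image"][175:250,270:350],None,fx=8,fy=8,interpolation=cv2.INTER_NEAREST)
cv2.imwrite("pics/tz.png",a);cv2.imwrite("pics/sz.png",b)
cv2.imwrite("pics/tz2.png",cv2.resize(t["image"][150:280,80:360],None,fx=2.8,fy=2.8,interpolation=cv2.INTER_CUBIC))
```

```text
['image', 'range_z', 'vertical_fov', 'cx', 'cy', 'extrinsics']
```

View pics/tz.png

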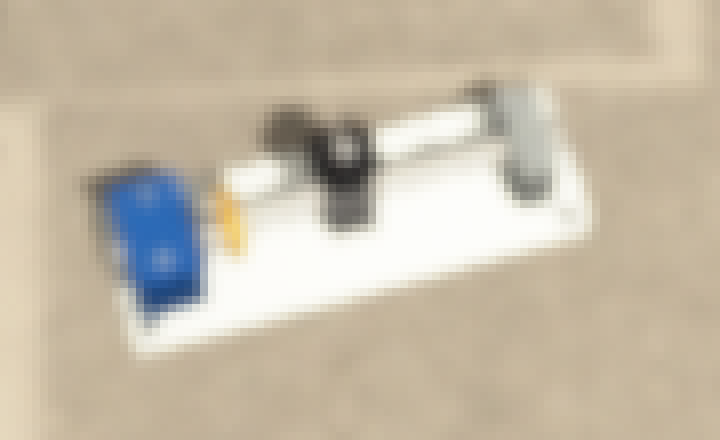

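View pics/sz.png

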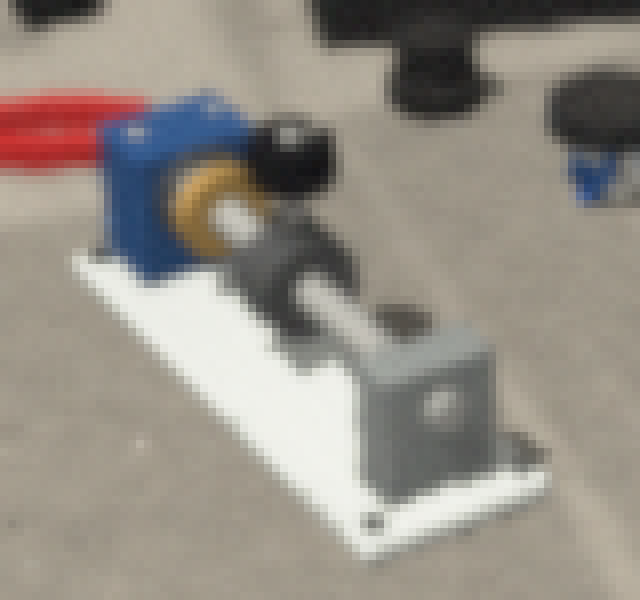

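View pics/tz2.png

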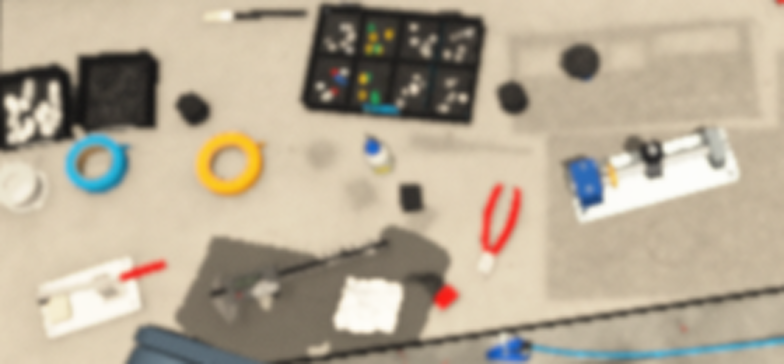

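```bash
cat >> h.py <<'E'
def K(d):
    f=200/np.tan(np.radians(d["vertical_fov"])/2); return f
def ray(d,uv,Twc=None):
    f=K(d); u,v=uv
    dc=np.array([(u-d["cx"])/f,-(v-d["cy"])/f,-1.])
    if Twc is None: Twc=np.linalg.inv(d["extrinsics"])
    return Twc[:3,3],Twc[:3,:3]@dc
def onz(d,uv,z,Twc=None):
    o,r=ray(d,uv,Twc); return o+r*(z-o[2])/r[2]
def ondepth(d,uv,Twc=None):
    o,r=ray(d,uv,Twc); return o+r*d["range_z"][int(round(uv[1])),int(round(uv[0]))]
def wristT(s,d):
    from scipy.spatial.transform import Rotation as R
    T=np.eye(4);T[:3,:3]=R.from_quat(s["tool_rot"]).as_matrix();T[:3,3]=s["tcp_pos"]
    return T@d["T_tool_cam"]
E
python3 - <<'E'
from h import *
np.set_printoptions(precision=4,suppress=True)
t=np.load("pics/top0.npy",allow_pickle=True).item(); s=np.load("pics/side0.npy",allow_pickle=True).item()
print("cams",np.linalg.inv(t["extrinsics"])[:3,3],np.linalg.inv(s["extrinsics"])[:3,3])
for n,d,ps in (("side",s,[(278.8,207.3),(316,245.3),(338.5,235.3)]),("top",t,[(287.3,229.4),(344,214.4),(338.8,195)])):
    for p in ps: print(n,p,onz(d,p,.01))
print("knob top",onz(t,(312.8,203.5),.102),ondepth(t,(312.8,203.5)))
print("knob side ctr",onz(s,(306.5,195),.093),ondepth(s,(306.5,195)))
for uv in ((250,280),(330,225),(420,290)): print(ondepth(s,uv))
for uv in ((350,240),(200,240),(150,175),(420,150)): print(ondepth(t,uv))
E
```

```text
cams [-0.0562  0.1698  1.6877] [ 0.1774 -0.7035  0.5968]
side (278.8, 207.3) [0.4445 0.2233 0.01  ]
side (316, 245.3) [0.471 0.003 0.01 ]
side (338.5, 235.3) [0.5429 0.0171 0.01  ]
top (287.3, 229.4) [0.44   0.2281 0.01  ]
top (344, 214.4) [0.4661 0.0123 0.01  ]
top (338.8, 195) [0.5449 0.0191 0.01  ]
knob top [0.494  0.1237 0.102 ] [0.4927 0.1239 0.1058]
knob side ctr [0.4959 0.1203 0.093 ] [0.4915 0.109  0.0999]
[ 0.4451  0.9609 -0.8995]
[0.525  0.0323 0.0394]
[ 0.6079 -0.2485  0.0173]
[0.3685 0.0058 0.0007]
[0.448  0.5488 0.0084]
[0.7381 0.7265 0.0008]
[ 0.686  -0.3274  0.003 ]
```

Run:
```python
from h import *
from scipy.spatial.transform import Rotation as R
np.set_printoptions(precision=4,suppress=True)
s=manip.sense(); M=R.from_quat(s["tool_rot"]).as_matrix(); print(M)
print("toolY ang",np.arctan2(M[1,1],M[0,1]),"toolZ ang",np.arctan2(M[1,2],M[0,2]))
print("shift tool", M.T@(np.array([.494,.122,.231])-s["tcp_pos"]))
```

```text
[[-0.0008  0.2953  0.9554]
 [-0.0015  0.9554 -0.2953]
 [-1.     -0.0017 -0.0003]]
toolY ang 1.2710291075652311 toolZ ang -0.29976775658907917
shift tool [ 0.     -0.362   0.4361]
```

```bash
python3 -m crank '[[0.0854,0,0,0,0.15],[0.0854,0,0,0,0.15],[0.0854,0,0,0,0.15],[0.0854,0,0,0,0.15],[0.0854,0,0,0,0.15]]' 20
python3 -m crank '[[0.0854,0,0,0,0.15],[0.0854,0,0,0,0.15],[0.0854,0,0,0,0.15],[0.0854,0,0.023,0.0415,0],[0.0854,0,0.023,0.0415,0]]'
python3 -m crank '[[0.0854,0,0.023,0.0415,0],[0.0854,0,0.023,0.0415,0],[0.0854,0,0.023,0.0415,0],[0.0854,0,0.023,0.0415,0],[0.0854,0,0.023,0.0415,0]]'
python3 -m crank '[[0.0854,0,0.023,0.0415,0],[0.0854,0,0.023,0.0415,0],[0.0854,0,0.023,0.0415,0],[0.0854,0,0.023,0.0415,0],[0.0854,0,0.023,0.0415,0]]'
python3 -m crank '[[0.0854,0,0,0,0],[0.0854,0,0,0,0]]'
cat > look.py <<'E'
import sys
from h import *
np.set_printoptions(precision=4,suppress=True)
n=sys.argv[1]
s=manip.sense(); d=snapshot("wrist"); d["s"]=s
from scipy.spatial.transform import Rotation as R
M=R.from_quat(s["tool_rot"]).as_matrix()
print(s["t"],s["tcp_pos"],"yang",np.arctan2(M[1,1],M[0,1]),M[:,0],s["q"],s["force"],s["ft_torque"],s["finger_gap"])
np.save(f"pics/{n}.npy",d,allow_pickle=True); cv2.imwrite(f"pics/{n}.png",d["image"])
E
python3 look.py w1
```

```text
t: 0.65
tcp_pos: [0.1844, 0.5968, 0.2309]
tool_rot: [0.356, 0.611, -0.357, 0.611]
force: [-0.4, 0.4, 0.1]
finger_gap: 1.003
t: 1.15
tcp_pos: [0.2361, 0.5172, 0.2308]
tool_rot: [0.481, 0.518, -0.481, 0.518]
force: [0.8, 0.1, -0.3]
finger_gap: 1.001
t: 1.65
tcp_pos: [0.3663, 0.3171, 0.2313]
tool_rot: [0.482, 0.518, -0.482, 0.517]
force: [1.0, 0.5, 0.1]
finger_gap: 0.995
t: 2.15
tcp_pos: [0.4958, 0.1181, 0.2312]
tool_rot: [0.482, 0.517, -0.482, 0.517]
force: [0.8, -0.2, 0.3]
finger_gap: 1.0
t: 2.35
tcp_pos: [0.4952, 0.119, 0.2309]
tool_rot: [0.483, 0.517, -0.483, 0.516]
force: [-0.1, 0.0, -0.3]
finger_gap: 0.995
2.35 [0.4952 0.119  0.2309] yang 0.06804401556590453 [-0.0013  0.0004 -1.    ] [ 0.0159  0.3736  1.7185  0.0005  1.0508 -0.0524] [-0.0754  0.006  -0.2875] [-0.0172  0.0018 -0.0018] 0.9948895433692297
```

View pics/w1.png

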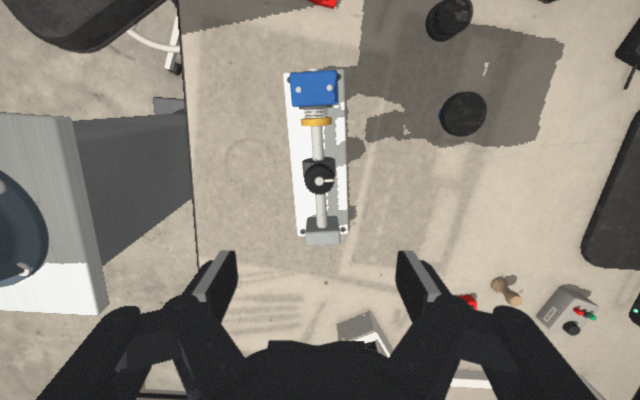

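The knob is at about (319,180), with its white mark pointing right. The ring is at (316,121), the blue block at (315,90) and the grey support at (322,237).

Run:
```python
from h import *
np.set_printoptions(precision=4,suppress=True)
d=np.load("pics/w1.npy",allow_pickle=True).item(); T=wristT(d["s"],d); im=d["image"]
cv2.imwrite("pics/w1z.png",cv2.resize(im[55:255,270:370],None,fx=3,fy=3,interpolation=cv2.INTER_CUBIC))
# knob: points with height 0.095..0.11 by depth
f=K(d); v,u=np.mgrid[0:400,0:640]
z=d["range_z"]; P=np.stack([(u-d["cx"])/f*z,-(v-d["cy"])/f*z,-z],-1)@T[:3,:3].T+T[:3,3]
m=(P[...,2]>.093)&(P[...,2]<.115)&(u>280)&(u<360)&(v>60)&(v<250)
p=P[m]; print("knob",m.sum(),np.median(p,0),(p.min(0)+p.max(0))/2, p.min(0),p.max(0), (u[m].min()+u[m].max())/2,(v[m].min()+v[m].max())/2)
print(onz(d,((u[m].min()+u[m].max())/2,(v[m].min()+v[m].max())/2),.102,T))
hsv=cv2.cvtColor(im,cv2.COLOR_BGR2HSV)
b=((hsv[...,0]>100)&(hsv[...,0]<125)&(hsv[...,1]>120)&(u>280)&(u<350)&(v<115)&(v>60)&(P[...,2]>.055))
print("blue top",P[b].mean(0),np.median(P[b],0),b.sum())
g=((hsv[...,0]>12)&(hsv[...,0]<28)&(hsv[...,1]>120)&(u>295)&(u<335)&(v<130)&(v>110))
print("ring",P[g].mean(0),P[g].min(0),P[g].max(0),g.sum(), u[g].min(),u[g].max(),v[g].min(),v[g].max())
for uv in ((321.5,240),(240,260),(400,230)): print(ondepth(d,uv,T))
# base mask corners
w=((im.min(-1)>225)&(u>275)&(u<360)&(v>60)&(v<245)).astype(np.uint8)
c=max(cv2.findContours(w,0,2)[0],key=cv2.contourArea); r=cv2.minAreaRect(np.vstack([x for x in cv2.findContours(w,0,2)[0] if cv2.contourArea(x)>5])); bx=cv2.boxPoints(r); print(bx)
B=np.array([onz(d,q,.01,T) for q in bx]); print(B,B.mean(0))
```

```text
knob 725 [0.4975 0.1274 0.1014] [0.4976 0.1259 0.0985] [0.4821 0.11   0.0931] [0.5131 0.1419 0.1038] 319.0 179.5
[0.4974 0.1276 0.102 ]
blue top [0.4859 0.2146 0.067 ] [0.4861 0.2149 0.0654] 1468
ring [0.4902 0.1811 0.0593] [0.4737 0.1763 0.049 ] [0.5063 0.1856 0.0635] 203 301 330 118 125
[0.5072 0.0383 0.0606]
[ 0.3881 -0.0361 -0.0001]
[ 0.6252  0.0309 -0.0005]
[[283.1379  73.3448]
 [339.8997  68.2768]
 [354.3761 230.4128]
 [297.6143 235.4809]]
[[0.4476 0.2311 0.01  ]
 [0.515  0.2413 0.01  ]
 [0.5561 0.0306 0.01  ]
 [0.475  0.0168 0.01  ]] [0.4984 0.13   0.01  ]
```

View pics/w1z.png

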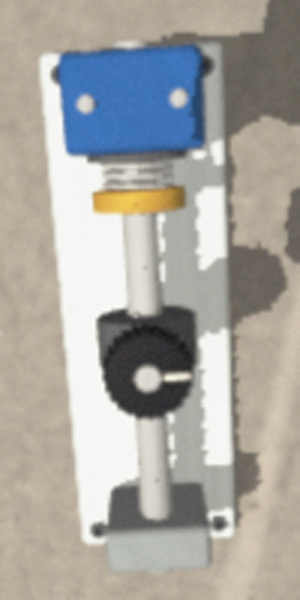

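```bash
python3 -m crank '[[0.0854,0.035,0.0014,-0.0042,0],[0.0854,0.035,0.0014,-0.0042,0],[0.0854,0,0,0,0],[0.0854,0,0,0,0]]'
python3 look.py w2
python3 - <<'E'
from h import *
np.set_printoptions(precision=4,suppress=True)
d=np.load("pics/w2.npy",allow_pickle=True).item(); T=wristT(d["s"],d); im=d["image"]
f=K(d); v,u=np.mgrid[0:400,0:640]
z=d["range_z"]; P=np.stack([(u-d["cx"])/f*z,-(v-d["cy"])/f*z,-z],-1)@T[:3,:3].T+T[:3,3]
m=(P[...,2]>.097)&(P[...,2]<.107)&(np.hypot(P[...,0]-.4974,P[...,1]-.1276)<.03)
m=cv2.morphologyEx(m.astype(np.uint8),cv2.MORPH_OPEN,np.ones((3,3)))
c=max(cv2.findContours(m,0,2)[0],key=cv2.contourArea); (cx,cy),r=cv2.minEnclosingCircle(c)
e=cv2.fitEllipse(c); print(e,(cx,cy),r); k=onz(d,e[0],.102,T); print("knob",k)
Ti=np.linalg.inv(T@np.linalg.inv(d["T_tool_cam"])); print("in tool",(Ti@np.r_[k,1])[:3])
E
```

```text
t: 2.8
tcp_pos: [0.4962, 0.1297, 0.1613]
tool_rot: [0.481, 0.519, -0.482, 0.518]
force: [-0.9, -0.2, 0.5]
finger_gap: 1.005
2.8 [0.4962 0.1297 0.1613] yang 0.07344586843041802 [-0.002 -0.    -1.   ] [ 0.0376  0.4811  1.7803  0.      0.8823 -0.0359] [-0.8763 -0.2098  0.5318] [-0.0165 -0.0485 -0.0363] 1.0049867718418712
((317.51397705078125, 215.74037170410156), (34.32544708251953, 37.84906768798828), 90.42103576660156) (317.7410583496094, 215.48214721679688) 19.315988540649414
knob [0.4974 0.1277 0.102 ]
in tool [0.0593 0.0011 0.0021]
```

View pics/w2.png

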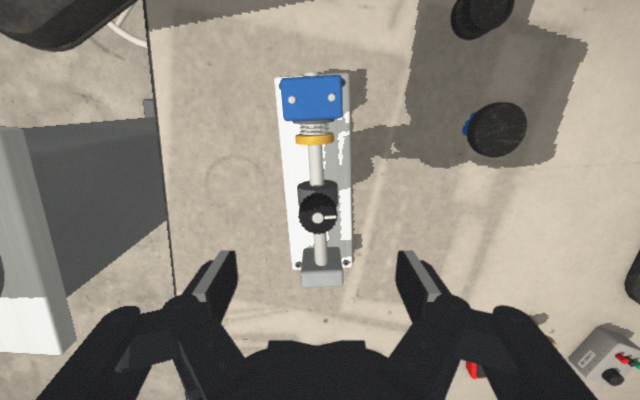

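```bash
cat > knob.py <<'E'
from h import *
np.set_printoptions(precision=4,suppress=True)
R_=[];Pz=[]
for i in range(6):
    s=manip.sense(); d=snapshot("wrist"); T=d["T_tool_cam"]; f=K(d); v,u=np.mgrid[0:400,0:640]
    z=d["range_z"]; P=np.stack([(u-d["cx"])/f*z,-(v-d["cy"])/f*z,-z],-1)@T[:3,:3].T+T[:3,3]
    x=s["tcp_pos"][2]-.102
    m=(abs(P[...,0]-x)<.006)&(np.hypot(P[...,1],P[...,2])<.03)
    m=cv2.morphologyEx(m.astype(np.uint8),cv2.MORPH_OPEN,np.ones((3,3)))
    c=max(cv2.findContours(m,0,2)[0],key=cv2.contourArea); e=cv2.fitEllipse(c)
    o,r=ray(d,e[0],T); k=o+r*(x-o[0])/r[0]; R_.append(k); Pz.append(s["tcp_pos"])
print(np.array(R_)); print("mean",np.mean(R_,0),"tcp",np.mean(Pz,0),np.std(Pz,0))
E
python3 knob.py
```

```text
[[ 0.0603 -0.0001  0.0017]
 [ 0.0608 -0.0009  0.0015]
 [ 0.061  -0.0011  0.0013]
 [ 0.061  -0.0014  0.001 ]
 [ 0.0609 -0.001   0.0009]
 [ 0.0607 -0.001   0.001 ]]
mean [ 0.0608 -0.0009  0.0012] tcp [0.4981 0.129  0.1628] [0.0003 0.0003 0.0003]
```

```bash
python3 -m crank '[[0.0854,0.03,-0.001,0.001,0],[0.0854,0.03,0,0,0],[0.0854,0.02,0,0,0],[0.0854,0.009,0,0,0],[0.0854,0,0,0,0]]' 20
python3 -m crank '[[0.0854,0,0,0,0],[0.0854,0,0,0,0],[0.0854,0,0,0,0]]'
python3 look.py w3
```

```text
t: 3.65
tcp_pos: [0.496, 0.1273, 0.0716]
tool_rot: [0.482, 0.518, -0.482, 0.517]
force: [-0.2, -0.3, -2.1]
finger_gap: 0.997
t: 3.95
tcp_pos: [0.4972, 0.1275, 0.0733]
tool_rot: [0.482, 0.517, -0.481, 0.518]
force: [-0.6, -0.0, -0.1]
finger_gap: 1.003
3.95 [0.4972 0.1275 0.0733] yang 0.07103329088089083 [ 0.0022  0.0001 -1.    ] [ 0.0331  0.6328  1.8416  0.      0.6649 -0.038 ] [-0.5515 -0.0349 -0.1147] [ 0.0502 -0.0135  0.0311] 1.003309366395881
```

View pics/w3.png

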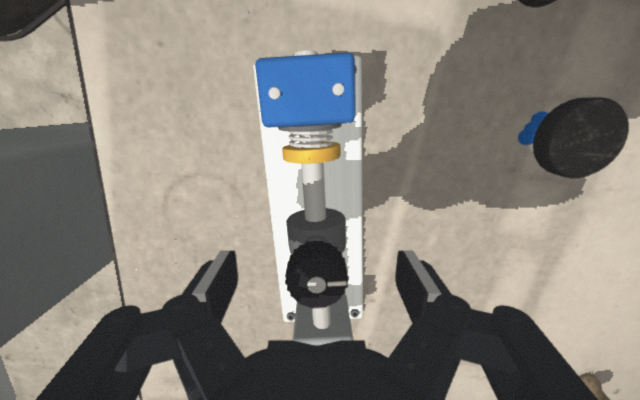

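```bash
python3 knob.py
```

```text
[[-0.0288  0.0004 -0.0017]
 [-0.0289  0.0005 -0.0016]
 [-0.0291  0.0007 -0.0017]
 [-0.0292  0.0007 -0.0017]
 [-0.0294  0.0009 -0.0017]
 [-0.0295  0.0009 -0.0017]]
mean [-0.0291  0.0007 -0.0017] tcp [0.4968 0.1275 0.0729] [0.0002 0.     0.0002]
```

Run:
```python
from h import *
np.set_printoptions(precision=4,suppress=True)
d=np.load("pics/w3.npy",allow_pickle=True).item(); im=d["image"];T=d["T_tool_cam"]
cv2.imwrite("pics/w3z.png",cv2.resize(im[190:330,260:370],None,fx=5,fy=5,interpolation=cv2.INTER_CUBIC))
for p in ((316.5,284),(316.5,285)):
    o,r=ray(d,p,T); print(o+r*(-.029-o[0])/r[0], ondepth(d,p,T))
d2=np.load("pics/w2.npy",allow_pickle=True).item()
cv2.imwrite("pics/w2z.png",cv2.resize(d2["image"][170:260,290:350],None,fx=8,fy=8,interpolation=cv2.INTER_CUBIC))
```

```text
[-0.029   0.0003  0.0006] [-0.0285  0.0003  0.001 ]
[-0.029   0.0003  0.0012] [-0.0295  0.0003  0.0008]
```

View pics/w3z.png

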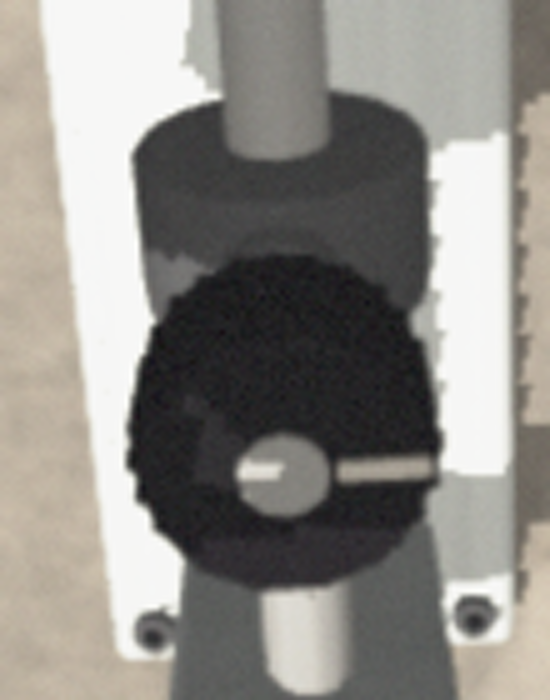

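The knob's top dot is at (316.6,284.8), so the tool is centred to within 1 mm. I'll close softly.

```bash
python3 -m crank '[[0.06,0,0.0004,0.0008,0],[0.045,0,0,0,0],[0.036,0,0,0,0],[0.032,0,0,0,0],[0.028,0,0,0,0]]' 20
python3 -m crank '[[0.024,0,0,0,0],[0.02,0,0,0,0],[0.02,0,0,0,0]]' 
python3 -c "
from h import *
s=manip.sense();print(s['tcp_pos'],s['force'],s['ft_torque'],s['finger_gap']*.0854)"
```

```text
t: 4.8
tcp_pos: [0.4972, 0.1267, 0.0724]
tool_rot: [0.482, 0.517, -0.482, 0.518]
force: [0.6, 0.3, 0.8]
finger_gap: 0.34
t: 5.1
tcp_pos: [0.4972, 0.1267, 0.0724]
tool_rot: [0.482, 0.517, -0.482, 0.518]
force: [0.8, 0.3, 0.2]
finger_gap: 0.344
[0.49720299 0.1266947  0.07239411] [0.76683284 0.28719582 0.19846074] [-0.03105312 -0.11868649 -0.00719636] 0.029411820351855886
```

```bash
cat > st.py <<'E'
from h import *
np.set_printoptions(precision=4,suppress=True)
from scipy.spatial.transform import Rotation as R
s=manip.sense();M=R.from_quat(s["tool_rot"]).as_matrix();f=s["force"];a=.12
print("t",round(s["t"],2),s["tcp_pos"],"F",f,"along",f[0]*-np.sin(a)+f[1]*np.cos(a),"tq",s["ft_torque"],"yang",np.arctan2(M[1,1],M[0,1]),s["finger_gap"]*85.4)
E
python3 -m crank '[[0.015,0,0,0,0],[0.015,0,0,0,0]]' 80; python3 st.py
python3 -m crank '[[0.015,0,0,0,-0.1],[0.015,0,0,0,0]]' ; python3 st.py
python3 -m crank '[[0.015,0,0,0,-0.1],[0.015,0,0,0,0]]' ; python3 st.py
```

```text
t: 5.3
tcp_pos: [0.4972, 0.1267, 0.0726]
tool_rot: [0.482, 0.517, -0.482, 0.518]
force: [0.7, -0.0, 4.0]
finger_gap: 0.329
t 5.3 [0.4972 0.1267 0.0726] F [ 0.7249 -0.0236  4.0291] along -0.11019937405964146 tq [-0.0058 -0.0779 -0.0115] yang 0.0709786371365796 28.06607465335142
t: 5.5
tcp_pos: [0.4972, 0.1267, 0.0726]
tool_rot: [0.456, 0.541, -0.455, 0.541]
force: [-0.0, 0.4, 4.9]
finger_gap: 0.321
t 5.5 [0.4972 0.1267 0.0726] F [-0.0255  0.4229  4.8508] along 0.42291221349098224 tq [ 0.0672 -0.0726  0.1274] yang 0.17134687914787927 27.428335869868288
t: 5.7
tcp_pos: [0.4971, 0.1267, 0.0726]
tool_rot: [0.428, 0.562, -0.428, 0.563]
force: [1.0, 0.0, 4.9]
finger_gap: 0.322
t 5.7 [0.4971 0.1267 0.0726] F [1.0098 0.0457 4.879 ] along -0.07546454522027227 tq [ 0.0744 -0.0597  0.177 ] yang 0.26965139013655576 27.501079930026997
```

```bash
python3 -m crank '[[0.015,0,0,0,-0.12],[0.015,0,0,0,-0.12],[0.015,0,0,0,0]]' ; python3 st.py
python3 -m crank '[[0.015,0,0,0,-0.12],[0.015,0,0,0,-0.12],[0.015,0,0,0,0]]' ; python3 st.py;python3 look.py w4
```

```text
t: 6.0
tcp_pos: [0.4971, 0.1266, 0.0726]
tool_rot: [0.358, 0.609, -0.358, 0.61]
force: [-0.2, 0.3, 5.0]
finger_gap: 0.323
t 6.0 [0.4971 0.1266 0.0726] F [-0.1834  0.2982  5.0216] along 0.31798927353539563 tq [-0.0026 -0.0092  0.0633] yang 0.5084160794496121 27.591724324029208
t: 6.3
tcp_pos: [0.4971, 0.1266, 0.0725]
tool_rot: [0.283, 0.648, -0.283, 0.648]
force: [0.1, -0.2, 4.8]
finger_gap: 0.326
t 6.3 [0.4971 0.1266 0.0725] F [ 0.1139 -0.2456  4.7968] along -0.25744670756856364 tq [-0.0438 -0.0053  0.1063] yang 0.7481401601292006 27.872422437462497
6.3 [0.4971 0.1266 0.0725] yang 0.7481401601292006 [ 0.0005 -0.0002 -1.    ] [ 0.0314  0.6344  1.8415 -0.0003  0.6652 -0.7165] [ 0.1139 -0.2456  4.7968] [-0.0438 -0.0053  0.1063] 0.326374969993706
```

View pics/w4.png

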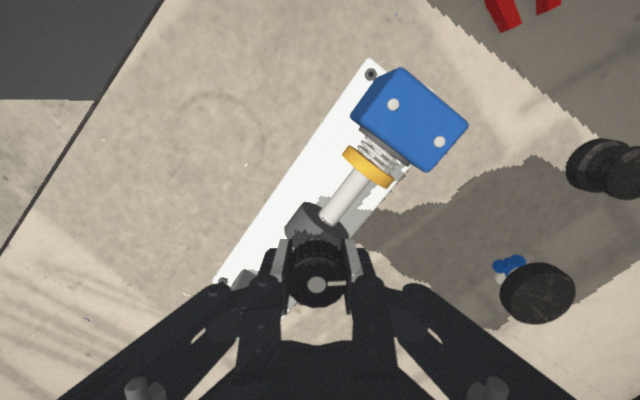

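The white mark still points right at (336,283) in the tool's view, so the knob turns with the tool. So far it has turned 0.68 rad.

```bash
python3 -m crank '[[0.015,0,0,0,-0.12],[0.015,0,0,0,-0.12],[0.015,0,0,0,-0.12],[0.015,0,0,0,0],[0.015,0,0,0,0]]' ; python3 st.py
```

```text
t: 6.85
tcp_pos: [0.4971, 0.1266, 0.0725]
tool_rot: [0.163, 0.688, -0.163, 0.688]
force: [-0.6, -0.5, 4.4]
finger_gap: 0.325
t 6.85 [0.4971 0.1266 0.0725] F [-0.5575 -0.5354  4.3686] along -0.4647810886271989 tq [-0.1111 -0.0177  0.1369] yang 1.1065552991420882 27.78396887977336
```

```bash
python3 -m crank '[[0.015,0,0.0025,-0.00165,0],[0.015,0,0.0025,-0.00165,0],[0.015,0,0,0,0]]' ; python3 st.py
python3 -m crank '[[0.015,0,0.0025,-0.00165,0],[0.015,0,0.0025,-0.00165,0],[0.015,0,0.0025,-0.00165,0],[0.015,0,0.0025,-0.00165,0],[0.015,0,0,0,0]]' ; python3 st.py; python3 look.py w5
```

```text
t: 7.15
tcp_pos: [0.4963, 0.1327, 0.0725]
tool_rot: [0.163, 0.688, -0.163, 0.688]
force: [-0.3, -0.7, 5.4]
finger_gap: 0.325
t 7.15 [0.4963 0.1327 0.0725] F [-0.302  -0.7275  5.3582] along -0.6861695581775634 tq [-0.0146 -0.042   0.1   ] yang 1.1066853581033207 27.744135650475013
t: 7.65
tcp_pos: [0.4947, 0.1447, 0.0725]
tool_rot: [0.163, 0.688, -0.163, 0.688]
force: [0.2, 1.2, 5.2]
finger_gap: 0.328
t 7.65 [0.4947 0.1447 0.0725] F [0.2049 1.2219 5.2318] along 1.1885498215581967 tq [0.0299 0.0377 0.1229] yang 1.1066968598080595 28.035175146537725
7.65 [0.4947 0.1447 0.0725] yang 1.1066968598080595 [ 0.0004 -0.0002 -1.    ] [ 0.0677  0.6364  1.8351 -0.0003  0.6697 -1.0388] [0.2049 1.2219 5.2318] [0.0299 0.0377 0.1229] 0.3282807394208164
```

View pics/w5.png

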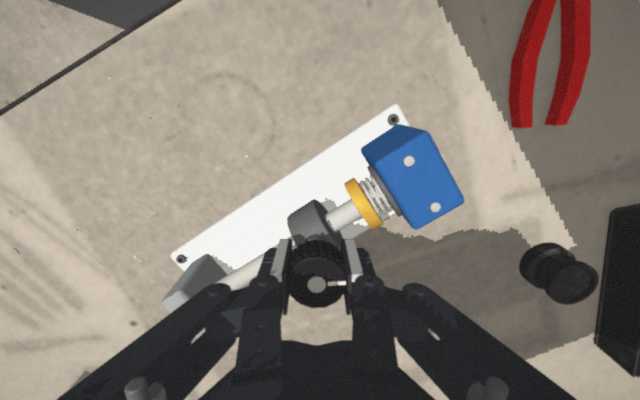

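The collar slides freely, with less than 1.3 N of resistance. About 20 mm of gap remains.

```bash
python3 -m crank '[[0.015,0,0.0025,-0.00165,0],[0.015,0,0.0025,-0.00165,0],[0.015,0,0.0025,-0.00165,0],[0.015,0,0.0025,-0.00165,0],[0.015,0,0,0,0]]' ; python3 st.py
python3 -m crank '[[0.015,0,0.00125,-0.0008,0],[0.015,0,0.00125,-0.0008,0],[0.015,0,0,0,0],[0.015,0,0,0,0]]' ; python3 st.py; python3 look.py w6
```

```text
t: 8.2
tcp_pos: [0.4932, 0.1566, 0.0725]
tool_rot: [0.163, 0.688, -0.163, 0.688]
force: [0.2, -0.2, 5.3]
finger_gap: 0.329
t 8.2 [0.4932 0.1566 0.0725] F [ 0.2033 -0.2085  5.2885] along -0.2313645113706359 tq [0.0757 0.0602 0.1028] yang 1.1066529423633733 28.06422522490036
t: 8.6
tcp_pos: [0.4929, 0.1593, 0.0726]
tool_rot: [0.163, 0.688, -0.163, 0.688]
force: [-0.8, -0.2, 4.8]
finger_gap: 0.328
t 8.6 [0.4929 0.1593 0.0726] F [-0.794  -0.1557  4.829 ] along -0.05950903410215452 tq [-0.0883  0.0032  0.1562] yang 1.1065144332657404 28.009095731350286
8.6 [0.4929 0.1593 0.0726] yang 1.1065144332657404 [ 0.0001 -0.0003 -1.    ] [ 0.0969  0.6383  1.8286 -0.0004  0.6746 -1.0093] [-0.794  -0.1557  4.829 ] [-0.0883  0.0032  0.1562] 0.32797535985187687
```

View pics/w6.png

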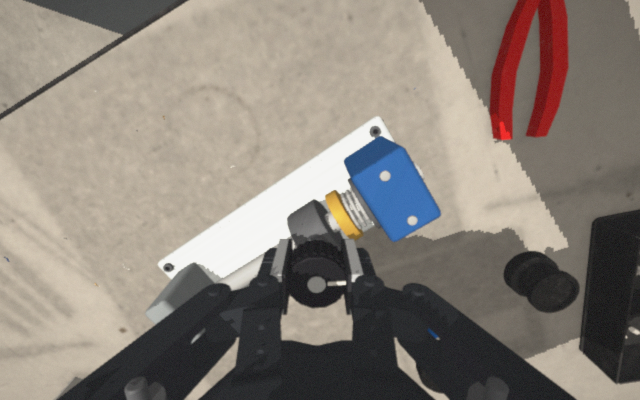

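```bash
cat > av.py <<'E'
from h import *
np.set_printoptions(precision=3,suppress=True)
F=[];a=.12;P=[];Q=[]
for i in range(8):
    s=manip.sense();F.append(s["force"]);P.append(s["tcp_pos"]);Q.append(s["ft_torque"]);snapshot("wrist")
F=np.array(F);al=-F[:,0]*np.sin(a)+F[:,1]*np.cos(a);ac=F[:,0]*np.cos(a)+F[:,1]*np.sin(a)
print("t",round(s["t"],2),"ALONG",al.mean().round(2),"sd",al.std().round(2),"across",ac.mean().round(2),"Fz",F[:,2].mean().round(2),"tcp",np.mean(P,0),"tqz",np.mean(Q,0)[2].round(3))
E
python3 av.py
python3 -m crank '[[0.015,0,0.00083,-0.00055,0],[0.015,0,0.00083,-0.00055,0],[0.015,0,0.00083,-0.00055,0],[0.015,0,0,0,0]]' ; python3 st.py
python3 -m crank '[[0.015,0,0.0008,-0.0005,0],[0.015,0,0,0,0]]' ; python3 st.py
```

```text
t 9.0 ALONG 0.03 sd 0.62 across 0.08 Fz 5.57 tcp [0.493 0.159 0.073] tqz 0.094
t: 9.45
tcp_pos: [0.4925, 0.1622, 0.0726]
tool_rot: [0.162, 0.688, -0.163, 0.688]
force: [0.1, -1.2, 5.3]
finger_gap: 0.325
t 9.45 [0.4925 0.1622 0.0726] F [ 0.0837 -1.1946  5.3449] along -1.1960594324176317 tq [-0.1006  0.0153  0.0889] yang 1.1066566874558592 27.718533539841754
t: 9.65
tcp_pos: [0.4924, 0.1631, 0.0725]
tool_rot: [0.162, 0.688, -0.163, 0.688]
force: [-0.4, 0.0, 5.6]
finger_gap: 0.328
t 9.65 [0.4924 0.1631 0.0725] F [-0.3752  0.0131  5.5643] along 0.05787460324299469 tq [-0.1267 -0.0018  0.0706] yang 1.106628830238302 27.974160316447694
```

```bash
python3 -m crank '[[0.015,0,0.0008,-0.0005,0],[0.015,0,0,0,0]]' >/dev/null; python3 st.py
python3 -m crank '[[0.015,0,0.0006,-0.0004,0],[0.015,0,0,0,0]]' >/dev/null; python3 st.py
python3 -m crank '[[0.015,0,0.0004,-0.00025,0],[0.015,0,0,0,0]]' >/dev/null; python3 av.py
```

```text
t 9.85 [0.4923 0.164  0.0725] F [-0.0717 -1.3467  4.6726] along -1.328441682597947 tq [-0.1008  0.0337  0.044 ] yang 1.1066219605702876 27.44697124643213
t 10.05 [0.4922 0.1647 0.0726] F [-1.027  -0.7661  5.3439] along -0.6376419353325373 tq [-0.127   0.039   0.1192] yang 1.1066370501657161 27.994869773345325
t 10.6 ALONG -0.57 sd 0.35 across -0.01 Fz 5.5 tcp [0.492 0.165 0.073] tqz 0.074
```

```bash
python3 -m crank '[[0.015,0,0.0005,-0.00033,0],[0.015,0,0,0,0]]' >/dev/null; python3 st.py
python3 -m crank '[[0.015,0,0.0005,-0.00033,0],[0.015,0,0,0,0]]' >/dev/null; python3 av.py; python3 look.py w7
```

```text
t 10.85 [0.492  0.1658 0.0725] F [-1.2732 -0.0093  4.781 ] along 0.1431833364829791 tq [-0.1783  0.0994  0.0966] yang 1.1066301602293889 28.173508982796346
t 11.4 ALONG -0.94 sd 0.67 across 0.19 Fz 5.63 tcp [0.492 0.166 0.073] tqz 0.109
11.45 [0.492  0.1663 0.0726] yang 1.1066331955848925 [-0.     -0.0005 -1.    ] [ 0.111   0.6395  1.825  -0.0009  0.6772 -0.995 ] [-0.3973 -0.6746  6.7939] [-0.1938  0.0623  0.0617] 0.3233450606684175
```

View pics/w7.png

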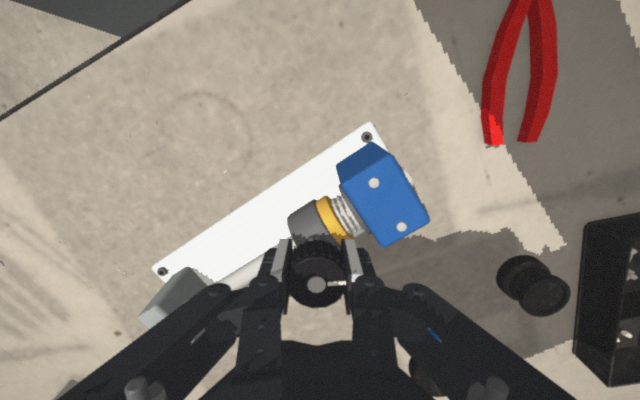

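```bash
python3 -m crank '[[0.015,0,0.0004,-0.00027,0],[0.015,0,0,0,0]]' >/dev/null; python3 av.py
python3 -m crank '[[0.015,0,0.0004,-0.00027,0],[0.015,0,0,0,0]]' >/dev/null; python3 av.py
```

```text
t 12.05 ALONG -1.88 sd 0.44 across -0.2 Fz 5.74 tcp [0.492 0.167 0.073] tqz 0.076
t 12.65 ALONG -3.26 sd 0.35 across -0.51 Fz 5.69 tcp [0.492 0.167 0.073] tqz 0.08
```

```bash
python3 -m crank '[[0.015,0,0.0004,-0.00027,0],[0.015,0,0,0,0]]' >/dev/null; python3 av.py
python3 -m crank '[[0.015,0,0.0004,-0.00027,0],[0.015,0,0,0,0]]' >/dev/null; python3 av.py
```

```text
t 13.25 ALONG -4.27 sd 0.52 across -0.33 Fz 5.73 tcp [0.492 0.167 0.073] tqz 0.09
t 13.85 ALONG -5.55 sd 0.46 across -0.38 Fz 5.6 tcp [0.492 0.167 0.073] tqz 0.069
```

```bash
python3 -m crank '[[0.015,0,0.0004,-0.00027,0],[0.015,0,0.0004,-0.00027,0],[0.015,0,0,0,0]]'; python3 av.py
python3 -m crank '[[0.015,0,0.0004,-0.00027,0],[0.015,0,0.0004,-0.00027,0],[0.015,0,0,0,0]]'; python3 av.py
```

```text
t: 14.2
tcp_pos: [0.4918, 0.1676, 0.0726]
tool_rot: [0.161, 0.688, -0.163, 0.688]
force: [-0.1, -8.5, 5.8]
finger_gap: 0.326
t 14.55 ALONG -7.82 sd 0.47 across -0.46 Fz 5.65 tcp [0.492 0.168 0.073] tqz 0.025
t: 14.9
tcp_pos: [0.4917, 0.1679, 0.0726]
tool_rot: [0.161, 0.688, -0.163, 0.689]
force: [0.7, -10.7, 6.3]
finger_gap: 0.326
t 15.25 ALONG -10.41 sd 0.41 across -0.49 Fz 6.16 tcp [0.492 0.168 0.073] tqz 0.019
```

```bash
python3 -m crank '[[0.015,0,0.0004,-0.00027,0],[0.015,0,0.0003,-0.0002,0],[0.015,0,0,0,0]]'; python3 av.py
python3 -m crank '[[0.015,0,0,0,0.1],[0.015,0,0,0,0.1],[0.015,0,0,0,0]]'; python3 av.py
```

```text
t: 15.6
tcp_pos: [0.4917, 0.1682, 0.0725]
tool_rot: [0.16, 0.688, -0.164, 0.689]
force: [1.2, -13.2, 7.0]
finger_gap: 0.328
t 15.95 ALONG -12.35 sd 0.53 across -0.41 Fz 6.63 tcp [0.492 0.168 0.073] tqz 0.02
t: 16.3
tcp_pos: [0.4917, 0.1683, 0.0726]
tool_rot: [0.229, 0.668, -0.232, 0.669]
force: [1.3, -12.0, 6.0]
finger_gap: 0.325
t 16.65 ALONG -12.16 sd 0.36 across -0.56 Fz 6.09 tcp [0.492 0.168 0.073] tqz -0.116
```

```bash
python3 -m crank '[[0.015,0,0,0,0.1],[0.015,0,0,0,0.08],[0.015,0,0,0,0]]'; python3 av.py
```

```text
t: 17.0
tcp_pos: [0.4917, 0.1683, 0.0725]
tool_rot: [0.288, 0.644, -0.291, 0.646]
force: [1.6, -12.5, 6.3]
finger_gap: 0.327
t 17.35 ALONG -11.99 sd 0.53 across -0.44 Fz 6.35 tcp [0.492 0.168 0.073] tqz -0.1
```

```bash
python3 -m crank '[[0.015,0,0,0,0.1],[0.015,0,0,0,0.1],[0.015,0,0,0,0]]'; python3 av.py
python3 -m crank '[[0.015,0,0,0,0.1],[0.015,0,0,0,0.1],[0.015,0,0,0,0]]'; python3 av.py
```

```text
t: 17.7
tcp_pos: [0.4917, 0.1684, 0.0726]
tool_rot: [0.351, 0.612, -0.354, 0.614]
force: [0.6, -12.4, 5.9]
finger_gap: 0.325
t 18.05 ALONG -12.22 sd 0.66 across -0.45 Fz 6.23 tcp [0.492 0.168 0.073] tqz -0.086
t: 18.4
tcp_pos: [0.4918, 0.1684, 0.0726]
tool_rot: [0.411, 0.574, -0.413, 0.575]
force: [0.8, -12.0, 6.7]
finger_gap: 0.326
t 18.75 ALONG -11.9 sd 0.31 across -0.6 Fz 6.46 tcp [0.492 0.168 0.073] tqz -0.092
```

```bash
python3 -m crank '[[0.015,0,0,0,0.1],[0.015,0,0,0,0.1],[0.015,0,0,0,0]]'; python3 av.py
python3 -m crank '[[0.015,0,0,0,0.06],[0.015,0,0,0,0]]'; python3 av.py;python3 st.py
```

```text
t: 19.1
tcp_pos: [0.4918, 0.1684, 0.0725]
tool_rot: [0.466, 0.53, -0.469, 0.532]
force: [1.3, -12.4, 6.1]
finger_gap: 0.326
t 19.45 ALONG -12.08 sd 0.42 across -0.44 Fz 5.78 tcp [0.492 0.168 0.073] tqz -0.069
t: 19.7
tcp_pos: [0.4918, 0.1684, 0.0726]
tool_rot: [0.482, 0.515, -0.484, 0.518]
force: [1.6, -12.0, 5.2]
finger_gap: 0.328
t 20.05 ALONG -11.99 sd 0.61 across -0.25 Fz 5.94 tcp [0.492 0.168 0.073] tqz -0.085
t 20.1 [0.4918 0.1684 0.0726] F [  0.7362 -12.3682   6.5153] along -12.36739071960612 tq [-1.8127 -0.1516 -0.0696] yang 0.06773523158359317 28.37181950870624
```

```bash
python3 -m crank '[[0.015,0,0,0,0.03],[0.015,0,0,0,0]]'>/dev/null; python3 st.py
python3 -m crank '[[0.015,0,0,0,0.03],[0.015,0,0,0,0]]'>/dev/null; python3 st.py;python3 av.py
```

```text
t 20.3 [0.4919 0.1684 0.0726] F [  0.7937 -12.2735   5.7885] along -12.280202216505803 tq [-1.8197 -0.0948  0.3585] yang 0.03980984374584201 28.152796687439395
t 20.5 [0.4918 0.1684 0.0726] F [  1.685  -11.2238   5.8045] along -11.344798521274612 tq [-1.7926 -0.1451  0.8018] yang 0.01244144474610814 27.303230103913414
t 20.85 ALONG -11.38 sd 0.6 across -0.2 Fz 5.6 tcp [0.492 0.168 0.073] tqz 0.799
```

The stop is reached: the torque rose to 0.8 N m, and the push held at about 11.4 N throughout. Next I'll ease most of the torque and the arm's stored push, watching the readings, then open.

```bash
python3 -m crank '[[0.015,0,0.0001,0.001,-0.02],[0.015,0,0,0,0]]'>/dev/null; python3 st.py
python3 -m crank '[[0.015,0,0.0001,0.001,-0.01],[0.015,0,0,0,0]]'>/dev/null; python3 st.py;python3 av.py
```

```text
t 21.1 [0.4918 0.1682 0.0726] F [ 0.5792 -8.2815  5.7454] along -8.291274521643274 tq [-1.203  -0.0145  0.5465] yang 0.030599722987125502 27.358874797463134
t 21.3 [0.4919 0.1679 0.0726] F [ 0.5488 -4.8407  5.8639] along -4.871580128539378 tq [-0.7256  0.0016  0.4249] yang 0.038831485809614236 27.991198204168796
t 21.65 ALONG -5.29 sd 0.52 across -0.02 Fz 5.56 tcp [0.492 0.168 0.073] tqz 0.405
```

```bash
python3 -m crank '[[0.015,0,0.0001,0.001,0],[0.015,0,0,0.0005,0],[0.015,0,0,0,0]]'>/dev/null; python3 st.py;python3 av.py; python3 look.py w8
```

```text
t 22.0 [0.4919 0.1676 0.0726] F [0.0198 0.2631 4.2735] along 0.25883657913141517 tq [-0.0012 -0.0688  0.398 ] yang 0.037971441782164994 27.625016277901405
t 22.35 ALONG -0.37 sd 0.54 across 0.38 Fz 5.38 tcp [0.492 0.168 0.073] tqz 0.406
22.4 [0.4919 0.1676 0.0725] yang 0.03822426698205855 [ 0.0003 -0.0007 -1.    ] [ 0.1136  0.6397  1.8244 -0.0012  0.6773  0.0763] [ 0.4891 -0.5562  4.6848] [-0.0754  0.0339  0.3724] 0.33218831601135407
```

View pics/w8.png

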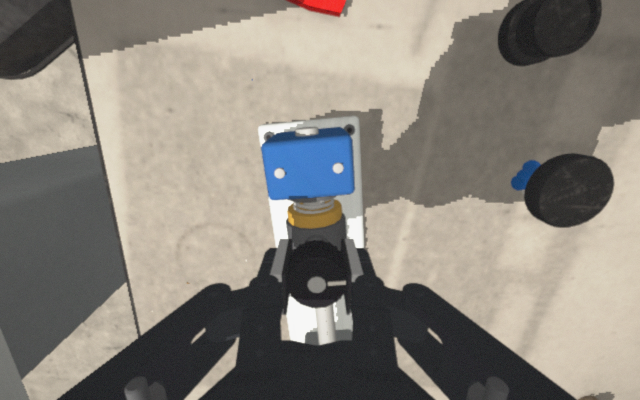

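The mark is back in its starting direction, so the screw is tight and the knob did not slip in the grip. At zero tool load the TCP is about 1.2 mm past first contact, which is about 9–10 N at the spring's rate. I'll open and rise.

```bash
python3 -m crank '[[0.03,0,0,0,0],[0.036,0,0,0,0],[0.05,0,0,0,0],[0.07,0,0,0,0],[0.0854,0,0,0,0]]' 20; python3 st.py
python3 -m crank '[[0.0854,0,0,0,0],[0.0854,-0.001,0,0,0],[0.0854,0,0,0,0]]'; python3 look.py w9
```

```text
t: 22.95
tcp_pos: [0.4915, 0.1677, 0.0721]
tool_rot: [0.49, 0.51, -0.49, 0.51]
force: [-0.3, 0.1, 0.2]
finger_gap: 0.898
t 22.95 [0.4915 0.1677 0.0721] F [-0.2719  0.0507  0.2256] along 0.08287643310264298 tq [ 0.0625 -0.008   0.0249] yang 0.040324578128293945 76.71016521755669
t: 23.25
tcp_pos: [0.4919, 0.1677, 0.0735]
tool_rot: [0.49, 0.51, -0.49, 0.51]
force: [-0.1, -0.7, 0.5]
finger_gap: 1.002
23.25 [0.4919 0.1677 0.0735] yang 0.04082331333168385 [ 0.0002  0.     -1.    ] [ 0.1134  0.638   1.824  -0.      0.6794  0.0726] [-0.0932 -0.6673  0.4578] [ 0.0011 -0.0564 -0.036 ] 1.001937620650987
```

View pics/w9.png

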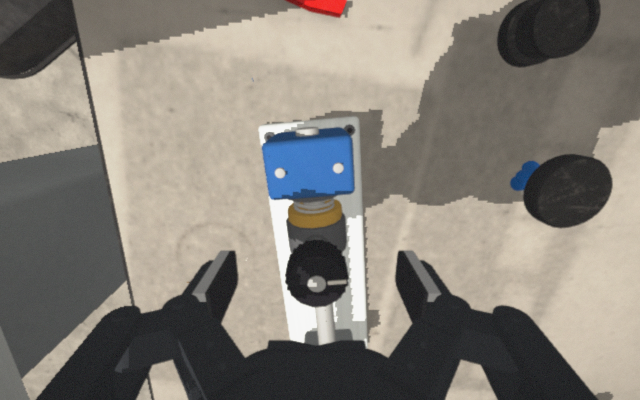

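```bash
python3 -m crank '[[0.0854,-0.03,0,0,0],[0.0854,-0.03,0,0,0],[0.0854,-0.03,0.0024,0.0194,0.0],[0.0854,0,0.0023,0.0193,0],[0.0854,0,0,0,-0.03]]'
python3 -m crank '[[0.0854,0,0,0,0],[0.0854,0,0,0,0],[0.0854,0,0,0,0]]'; python3 look.py w10
python3 - <<'E'
from h import *
a=np.load("pics/w2.npy",allow_pickle=True).item()["image"];b=np.load("pics/w10.npy",allow_pickle=True).item()["image"]
for im in (a,b):
    h=cv2.cvtColor(im,cv2.COLOR_BGR2HSV);v,u=np.mgrid[0:400,0:640]
    g=(h[...,0]>10)&(h[...,0]<28)&(h[...,1]>120)&(abs(u-315)<30)&(v>100)&(v<170)
    bl=(h[...,0]>100)&(h[...,0]<125)&(h[...,1]>120)&(abs(u-312)<40)&(v>50)&(v<140)
    wr=(h[...,2]>200)&(u<400)&bl
    print("ring",u[g].mean(),v[g].mean(),g.sum(),"blue",u[bl].mean(),v[bl].mean(),bl.sum(),"d",np.hypot(u[g].mean()-u[bl].mean(),v[g].mean()-v[bl].mean()))
c=[cv2.resize(i[60:260,270:360],None,fx=3,fy=3,interpolation=cv2.INTER_CUBIC) for i in (a,b)]
cv2.imwrite("pics/cmp.png",np.hstack(c))
E
```

```text
t: 23.8
tcp_pos: [0.4992, 0.1278, 0.1645]
tool_rot: [0.483, 0.516, -0.482, 0.518]
force: [-0.0, 0.1, 0.1]
finger_gap: 1.001
t: 24.1
tcp_pos: [0.4974, 0.1299, 0.1626]
tool_rot: [0.481, 0.518, -0.482, 0.517]
force: [-0.2, 0.5, 0.2]
finger_gap: 1.003
24.1 [0.4974 0.1299 0.1626] yang 0.07165857579286326 [-0.0017  0.0001 -1.    ] [ 0.0377  0.4801  1.7765  0.0002  0.8866 -0.0341] [-0.172   0.4785  0.2461] [ 0.0226 -0.0065  0.0073] 1.0027537266576045
ring 314.03915662650604 139.11144578313252 332 blue 311.7017398508699 97.60646230323115 2414 d 41.57074898110342
ring 312.56140350877195 138.140350877193 342 blue 309.9928721174004 97.67085953878407 2385 d 40.55091962826509
```

View pics/cmp.png

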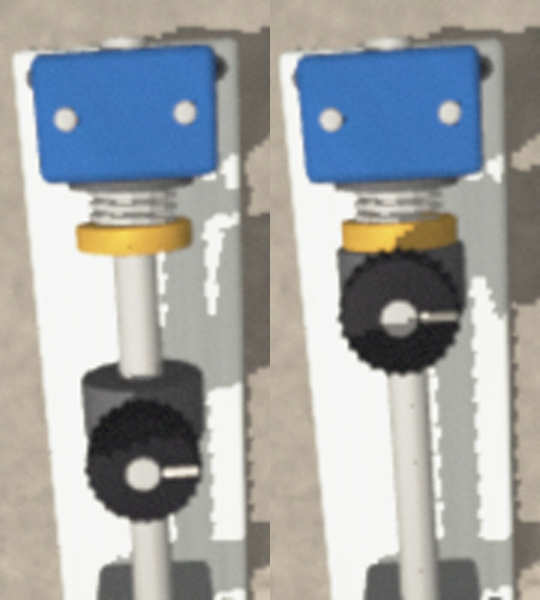

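```bash
python3 -c "
from h import *
print(manip.sign_off()); print(manip.sense()['t'])"
```

```text
the job is handed in; nothing more can be done
None
the job is handed in; nothing more can be done
```

The collar is clamped against the brass ring, and I estimate it presses with about 8–10 N. I can only estimate this because the force can't be measured directly once the tool lets go. I handed the job in at about 24 s of the 54 s allowed; it gave no verdict.

**What I did:**
- **Loosening:** I turned the set screw 1.04 rad anticlockwise. The side force stayed around 1 N and the tool moved no more than 0.1 mm, so the collar stayed put.
- **Preload:** I slid the collar about 40 mm to the ring and built the push up to about 12 N, allowing for the 1–3 N it gives back. The highest single reading was 13.2 N, under the 20 N limit.
- **Tightening:** With the push on, I tightened until the torque jumped to 0.8 N m at the stop. I then eased off the arm's push, opened the gripper and backed away.

**Last checks:**
- **Screw:** the white mark is back in its starting direction, so the knob did not slip in the grip and the screw is tight.
- **Ring force, three estimates:**
  - The last push reading was 11.4 N; less the 1–3 N give-back, that leaves 8–10 N.
  - At zero tool load the TCP was about 1.2 mm past first contact, or about 9–10 N.
  - Before-and-after pictures show the ring moved about 1 px (roughly 1 mm), or about 8–9 N. This is the roughest of the three because the ring was in shadow.
- **Bystanders:** no move went near the flux bottle, relay or screwdriver, but I did not take a final picture of them.

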